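# Fit the keyed shaft into the gear unit and hold it home

## Robot

A 7-joint arm with a two-finger parallel gripper is mounted at the origin on the work surface. World frame = base frame: x ahead of the robot, y to its left, z up, the work surface at z = 0. Lengths are in m, angles in rad, forces in N, time in s.
With the tool pointing down it reaches from about 0.4 to 0.85 m from the base axis. Payload 10.4 kg.
Tool frame: the origin (TCP) lies midway between the tips of the shut fingers; the grasp point (between the pads) lies 19 mm behind it; z points along the fingers, y is the line along which they close (so a half turn about z gives the same grasp; the last joint's range is limited). The gripper opens to 85 mm and grips with 20 to 120 N. Pads are 22 mm wide; open, the fingers measure 114 mm over their backs; the gripper's body (76 mm by 85 mm) begins 54 mm behind the grasp point. The pads swing forward as they close: fully open they stand 13 mm farther back than shut.
Start: joints at [1.149, 0.332, -0.065, 1.46, 0.022, 1.35, -0.088], TCP at [0.243, -0.576, 0.202] pointing down, gripper open.
Joint ranges: [-2.6, 2.6], [-0.5, 2.12], [-1.47, 1.34], [0.16, 2.42], [-1.27, 4.41], [0.06, 2.06], [-2.6, 2.6]. Speed limits (rad/s): [2.22, 2.22, 2.79, 2.79, 3.14, 3.14, 3.14].

## Interface

Orientations are given as a unit quaternion [x, y, z, w].
In Python, from workcell import get_obs, camera, camera_params, hand_in gives the robot as it stands.
- The arm moves only by the tool carry_out, never from a script. Its argument "commands" is a list that holds one entry, the list of rows, each a list of 6 numbers: the shift along the tool's x, y, z in units of 40 mm (1.0 is 40 mm), then the turn, a rotation vector about the tool's x, y, z in units of 6 degrees (1.0 is 6 degrees). In form: [[[x, y, z, ax, ay, az], ...]]. A call has 1 to 20 rows; each row shifts and turns the commanded pose from where the row before left it, along the tool's axes as they then stand; what a row does not reach is not made up. A row lasts 1/12 s, in which the tool goes at most 41.7 mm and 7.16 degrees, less where a joint would pass 70% of its speed; a pose out of reach is approached as far as the arm can. A call is refused whole if a number of a shift passes 1 or a number of a turn 1, either way. A call with a gripper value outside its range is refused whole. "hand" is the closure, from -1 (fully open) to 1 (shut), set as the call begins (left out, the last holds). The fingers move at their own pace and stop on an object; "force" is the grip in N (left out, the last holds). Time passes only in rows, so rows that do not move let the fingers close. It gives the time, the measured TCP pose, the force, the opening and the grip force at its end, in the units of the state.
- get_obs(): the state, without advancing time (a new reading comes with each control period).
- camera(name): name is "scene" or "top"; returns the picture (400x640x3 uint8, red, green, blue); there is no depth.
- camera_params(name): a dict with "mtx" (3x3 intrinsics, pixels), "k1" (the pictures are not rectified: a ray, as slopes to the right and down, at radius r is drawn at 1 + k1 r^2 times it, then the intrinsics apply), "R" (3x3) and "t" (3): a world point X has camera coordinates R X + t. Camera axes: x right, y down, z forward; pixel columns grow to the right and rows downward; lengths in m; the calibration is good to about 2 mm. A picture is of the moment at which its call begins. camera_params takes no time and is no camera call.
- hand_in(): hands the job in; it is judged then, once.
The state is a dict: "clock": time; "joint_pos": joint angles; "joint_velocities": joint speeds; "tau": joint torques, N m; "position": TCP position; "ee_rot": TCP orientation; "ft_force": force on the tool from outside, world axes, zero at the start; "torque": the same for the moment, N m; "grip_width": opening from 0.0 (shut) to 1.0 (fully open); "grasp_force": force on a finger pad.
Only numpy, scipy, OpenCV 4.12 (cv2) and the standard library are available. Lean on these libraries where they do the work, as an engineer would, in place of code of your own. Each camera call takes 0.05 s, during which the arm holds its last target. There are 200 camera calls.

## Task

Take the keyed shaft (the one with the square head) out of the wooden stand and push its foot into the bore of the gear unit's hub, turning it until the key slips into the keyway. Keep pushing against the spring in the bore until the collar sits flush on the hub, and finish still gripping the shaft and holding it pressed fully home, so that a colleague can put in the retaining screw. Leave the plain shaft, jar, screwdriver and circuit board where they are.

Things in the scene. Friction and masses are not known exactly. Their poses are not given: they have to be found in the camera images.
- keyed_shaft: Bare steel shaft with a square head, 103 mm long, 0.32 to 0.48 kg, upright in one bore of the stand. Origin: centre of the foot (lower end), z up to the head. Up from the foot: round shank 24 mm diameter, 0 to 55 mm (foot chamfered 3 mm), with a key on its +x side; collar 40 mm diameter, 55 to 61 mm; square head 24 x 24 mm, faces square to x and y, 61 to 103 mm, for gripping.
- shaft_collar (a point): On the keyed shaft's axis at the underside of the collar, 55 mm above the foot; axes as the shaft's. On its +x side, straight above the key, the collar has a tab 8 mm wide that reaches 28 mm from the axis and is seen from above.
- shaft_key (a point): Lower end of the key on the keyed shaft, 15.5 mm from the axis to +x and 20 mm above the foot. The key is a bar 8 mm wide, out to 17 mm from the axis, from 20 to 50 mm above the foot; the 20 mm below it are plain round shank.
- hub: Steel hub standing up out of the middle of the gear unit, fixed (it does not turn). Origin on its axis at table height, z up. Its flat top face is 95 mm above the table, 46 mm across; a dark flange around it, 95 mm across, tops out at 90 mm. Its vertical bore, open at the top, has a keyway on the hub's +x side.
- hub_mouth (a point): Centre of the bore in the plane of the hub's top face, 95 mm above the table; axes as the hub's. Bore 26 mm diameter, no chamfer. With the key out of line a shaft stops when the foot is 20 mm deep and the key rests on the face; once the key slips in it goes on to 55 mm, where the collar rests on the face.
- hub_keyway (a point): Middle of the keyway in the plane of the hub's top face, 15.5 mm from the axis to the hub's +x. The keyway is a slot 10 mm wide in the bore's wall, out to 19 mm from the axis, open at the top, over the full depth.
- ejector (a joint): Spring-loaded plate in the bore, value in m: 0 as it rests, 47 mm below the hub's top face, growing as it is pushed down. It pushes up with 8 N at 0 and 14 N at 0.008, where the collar is on the hub; it lifts a released shaft by 8 mm.
- gear_unit: Grey gear housing fixed to the bench, 110 x 110 mm, top 82 mm above the table, on a foot plate 130 mm square; origin under the middle at table height, the hub stands in its middle; a motor 58 to 62 mm in diameter and 85 mm long lies on its -y side, highest point 78 mm above the table.
- stand: Wooden block, fixed, 70 x 170 x 30 mm, origin under its middle at table height, with two bores 26 mm in diameter and 18 mm deep at y = -50 and y = +50 mm; the keyed shaft stands in one and the plain shaft in the other, the feet 12 mm above the table.
- plain_shaft: Bare steel shaft without key or collar, round head 18 mm diameter, 90 mm long, standing in the other bore of the stand; origin at the centre of its foot. To be left alone.
- jar: Closed glass jar, 64 mm diameter, 95 mm high, origin at the centre of its underside. To be left alone.
- screwdriver: Screwdriver with an orange handle lying on the bench along its own x, origin under its middle. To be left alone.
- board: Green circuit board 80 x 60 mm, about 18 mm high with its parts, lying flat, origin under its middle. To be left alone.
There are look-alikes about, which are no part of the job. Several things have the shape of the stand; the one meant has the colours described above.

How it is judged:
On the way, in this order (a step that is already met when the one before it is completed fails the run):
1. the keyed shaft is lifted clear of the stand in the gripper (z of keyed_shaft in the frame of stand above 0.04 m and contact force between keyed_shaft and the fingers above 2 N), for 0.1 s.
2. the foot is in the bore and the key has slipped into the keyway (z of shaft_key in the frame of hub_keyway below -0.003 m and horizontal distance between shaft_key and hub_keyway below 0.004 m and horizontal distance between shaft_collar and hub_mouth below 0.004 m), for 0.1 s.
At the end, for the whole second after the job is handed in: Key in the keyway (key within 3.5 mm, axis within 3 mm, upright within 4 degrees), collar within 2 mm of the hub's top face, ejector pressed down over 5.5 mm, the shaft still gripped (over 3 N) and still, all held through the last second (z of shaft_collar in the frame of hub_mouth below 0.002 m and horizontal distance between shaft_collar and hub_mouth below 0.003 m and horizontal distance between shaft_key and hub_keyway below 0.0035 m and angle between keyed_shaft's own z axis and vertical below 0.07 rad and value of joint ejector above 0.0055 m and contact force between keyed_shaft and the fingers above 3 N and linear speed of keyed_shaft below 0.02 m/s); the arm keeps its last pose, push and grip.
It fails at once if the plain shaft is moved by more than 15 mm (distance of plain_shaft from where it was at the start of the episode above 0.015 m).
It fails at once if the jar is moved by more than 20 mm (distance of jar from where it was at the start of the episode above 0.02 m).
It fails at once if the screwdriver is moved by more than 20 mm (distance of screwdriver from where it was at the start of the episode above 0.02 m).
It fails at once if the circuit board is moved by more than 20 mm (distance of board from where it was at the start of the episode above 0.02 m).
It also fails if it takes over 51 s, if anything falls off the work surface, if the arm or the gripper's body presses on something with over 40 N, if the wrist force passes 120 N, or if a joint passes its speed limit or range.

## Working session

There is one attempt and no reset: what is moved stays moved. The work goes in short steps, Python scripts to look and compute and a tool call to move; the robot and the scene stay as the last step left them, time stands still between calls to the robot, and variables do not carry over. Pictures are saved under pics/ and viewed, at most 10 in all, crops included, and the job is handed in when it is done.

Besides the shell and the picture viewer there is one more tool, called after "Call:" in YAML: its name, and indented under it one key for each argument. carry_out: Moves the arm, as the interface text tells. Its arguments: {"type":"object","properties":{"commands":{"type":"array"},"hand":{"type":"number"},"force":{"type":"number"}},"required":["commands"]}

```bash
ls; mkdir -p pics; python3 - <<'E'
from workcell import *
import cv2
for n in ("scene","top"):
    im=camera(n); cv2.imwrite(f"pics/{n}0.png",im[:,:,::-1]); p=camera_params(n); print(n,p)
print(get_obs())
E
```

```text
pics
scene {'mtx': array([[468.5488477 ,   0.        , 322.36902771],
       [  0.        , 468.5488477 , 187.60421236],
       [  0.        ,   0.        ,   1.        ]]), 'k1': -0.0980114222557748, 'R': array([[-5.24247644e-01,  8.51565831e-01,  2.06042072e-04],
       [ 4.87674726e-01,  3.00424478e-01, -8.19706347e-01],
       [-6.98095817e-01, -4.29628639e-01, -5.72783958e-01]]), 't': array([ 0.29955108, -0.23117316,  1.36588923])}
top {'mtx': array([[411.01731472,   0.        , 310.27262319],
       [  0.        , 411.01731472, 195.04190898],
       [  0.        ,   0.        ,   1.        ]]), 'k1': -0.10410243118729542, 'R': array([[-0.00592917, -0.99973834, -0.02209275],
       [-0.99311499,  0.00847181, -0.11683683],
       [ 0.11699343,  0.0212479 , -0.99290537]]), 't': array([0.01810828, 0.57720645, 0.98533362])}
{'clock': 0.1, 'joint_pos': array([ 1.14937891,  0.33279318, -0.06473508,  1.46087279,  0.02161975,
        1.34990326, -0.08851255]), 'joint_velocities': array([-0.00261286, -0.00148192, -0.0006374 , -0.00127922, -0.000639  ,
        0.00030771,  0.00171138]), 'tau': array([ 1.71928594e-03, -6.26743126e+01,  4.93480253e-02, -3.92432356e+01,
        1.63579563e-02,  6.97655050e-03,  2.68773317e-05]), 'position': array([ 0.24256522, -0.57559494,  0.20089791]), 'ee_rot': array([ 9.80179271e-01,  1.98111554e-01, -1.59367296e-04, -6.19885012e-04]), 'ft_force': array([-0.56703552,  0.19870983, -1.27158462]), 'torque': array([-0.02446452, -0.02717077, -0.0349103 ]), 'grasp_force': 0.0, 'grip_width': 1.0048741526399503}
```

View pics/scene0.png

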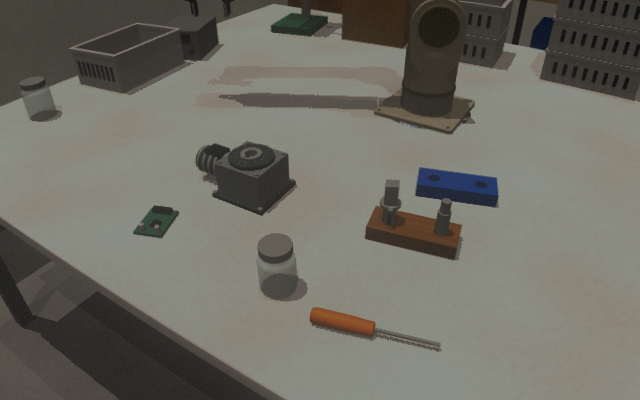

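View pics/top0.png

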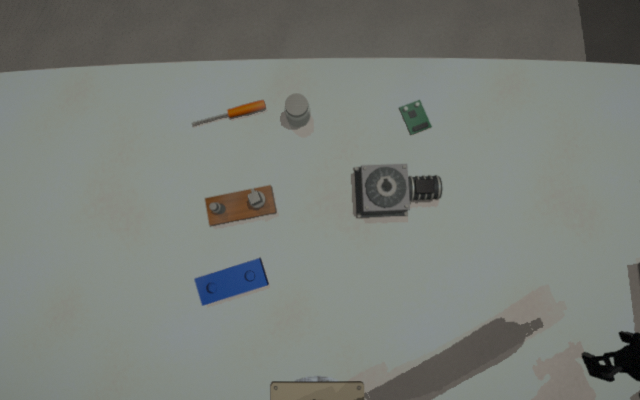

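The brown wooden stand is at top (240,205) and scene (414,232). The blue block at top (232,281) and scene (457,186) is the look-alike stand, and it's empty. The square-headed shaft is at top (256,199) and scene (391,200). The round-headed plain shaft at top (216,208) and scene (445,217) is the other thing I could confuse with it. The hub is at top (386,186) and scene (252,155). I choose the square-headed shaft in the brown stand and will check it in a close crop.

```bash
python3 - <<'E'
import cv2,numpy as np
t=cv2.imread("pics/top0.png"); s=cv2.imread("pics/scene0.png")
f=lambda im,x,y,w,h:cv2.resize(im[y:y+h,x:x+w],(400,300),interpolation=cv2.INTER_CUBIC)
a=np.hstack([f(t,200,170,80,60),f(t,346,158,80,60)])
b=np.hstack([f(s,350,170,120,90),f(s,210,130,80,60)])
o=np.vstack([a,b]); o=np.clip(o*1.6,0,255).astype('uint8')
cv2.imwrite("pics/crop1.png",o)
E
```

```text
(no output)
```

View pics/crop1.png

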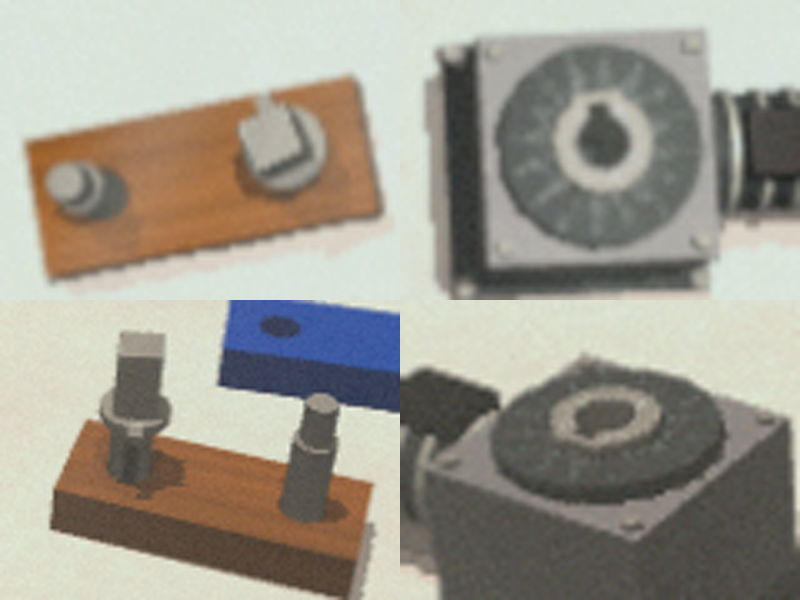

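The crop confirms it. The keyed shaft, with square head, collar and tab, stands at the right end of the brown stand; the head top is near (253.6,198.6) and the tab tip near (252.6,189.4). The hub ring is near (386.8,186) with the keyway at (386,178), pointing up in the image.

```bash
cat > h.py <<'E'
import cv2,numpy as np
from workcell import *
def ray(n,uv):
    p=camera_params(n); q=cv2.undistortPoints(np.float64([[uv]]),p["mtx"],np.array([p["k1"],0,0,0.]))[0,0]
    return -p["R"].T@p["t"], p["R"].T@np.array([*q,1.])
def onz(n,uv,z):
    o,d=ray(n,uv); return (o+d*(z-o[2])/d[2])[:2]
def proj(n,X):
    p=camera_params(n); return cv2.projectPoints(np.float64([X]),cv2.Rodrigues(p["R"])[0],p["t"],p["mtx"],np.array([p["k1"],0,0,0.]))[0][0,0]
def cross(ua,ub):
    (a,d),(b,e)=ray("top",ua),ray("scene",ub); s=np.linalg.lstsq(np.c_[d,-e],b-a,rcond=None)[0]
    P,Q=a+d*s[0],b+e*s[1]; return (P+Q)/2,np.linalg.norm(P-Q)
E
python3 - <<'E'
from h import *
K=8
def up(im,x,y,w,h): return cv2.GaussianBlur(cv2.resize(im[y:y+h,x:x+w],None,fx=K,fy=K,interpolation=cv2.INTER_CUBIC),(9,9),0)
def comps(m,x,y,amin=600):
    for c in cv2.findContours(m.astype('uint8'),cv2.RETR_LIST,cv2.CHAIN_APPROX_NONE)[0]:
        if cv2.contourArea(c)<amin or len(c)<5: continue
        M=cv2.moments(c); g=np.array([M['m10'],M['m01']])/M['m00']; e=cv2.fitEllipse(cv2.convexHull(c)); r=cv2.minAreaRect(c)
        o=np.array([x,y])+.5/K-.5
        yield g/K+o, np.array(e[0])/K+o, np.array(e[1])/K, np.array(r[0])/K+o,np.array(r[1])/K,r[2],cv2.contourArea(c)/K/K
t=cv2.imread("pics/top0.png"); s=cv2.imread("pics/scene0.png")
np.set_printoptions(precision=4,suppress=True)
for nm,im,b in (("top",t,(366,166,42,42)),("scene",s,(228,140,50,36))):
    g=cv2.cvtColor(up(im,*b),cv2.COLOR_BGR2GRAY); th,_=cv2.threshold(g,0,255,cv2.THRESH_OTSU); print(nm,"hub otsu",th,g.min(),g.max())
    for cg,ce,ax,rc,rs,ra,A in comps(g>th,b[0],b[1]): print("cen",cg,"ell",ce,ax,"area",A,"world95",onz(nm,ce,.095),onz(nm,cg,.095))
b=(240,182,36,34); u=up(t,*b); hsv=cv2.cvtColor(u,cv2.COLOR_BGR2HSV); g=hsv[...,2]
steel=hsv[...,1]<70
for th in (0,95,110,120,130,140):
    for r in comps(steel&(g>th),b[0],b[1]): print("head",th,"cen",r[0],"rect",r[3],r[4],r[5],r[6])
# stand: wood
hsv=cv2.cvtColor(t,cv2.COLOR_BGR2HSV); m=(hsv[...,0]<18)&(hsv[...,1]>110)&(hsv[...,2]>50); m[:170]=0;m[235:]=0
m=cv2.morphologyEx(m.astype('uint8'),cv2.MORPH_CLOSE,np.ones((15,15)))
c=max(cv2.findContours(m,0,1)[0],key=cv2.contourArea); B=cv2.boxPoints(cv2.minAreaRect(c)); print("stand",[onz("top",q,.03) for q in B])
print("eye head",onz("top",(253.6,198.6),.115),"collar",onz("top",(256.8,198.4),.073),"tab",onz("top",(252.6,189.4),.073))
print("cross head", cross((253.6,198.6),(350+141*.3,170+45*.3)))
E
```

```text
top hub otsu 88.0 45 126
cen [370.0214 203.7981] ell [373.1933 207.3399] [11.6933 35.2977] area 71.1328125 world95 [ 0.5402 -0.1332] [ 0.5485 -0.1261]
cen [386.0995 185.2511] ell [386.1013 184.8745] [10.9082 13.6812] area 103.3828125 world95 [ 0.5925 -0.1647] [ 0.5917 -0.1647]
cen [386.3289 185.6581] ell [386.1602 185.1666] [20.209  22.7004] area 330.4765625 world95 [ 0.5919 -0.1648] [ 0.5907 -0.1652]
cen [394.3178 181.2448] ell [391.0048 180.8835] [44.8606 62.8466] area 338.609375 world95 [ 0.6019 -0.1765] [ 0.601  -0.1843]
scene hub otsu 94.0 32 142
cen [243.6588 152.2422] ell [244.717  152.0443] [ 4.994  10.3919] area 14.9375 world95 [ 0.5912 -0.1782] [ 0.593  -0.1796]
cen [252.8033 143.1651] ell [252.9033 144.1129] [29.7153 52.4792] area 294.3125 world95 [ 0.556  -0.1846] [ 0.5529 -0.1874]
head 0 cen [270.1117 214.3395] rect [268.25   213.6875] [14.375  3.5  ] -0.0 26.1640625
head 0 cen [257.5398 192.4504] rect [257.5  195.25] [27.375 35.875] 90.0 522.7734375
head 95 cen [270.4594 214.6149] rect [269.375  214.3125] [12.125  2.25 ] -0.0 18.0
head 95 cen [261.5472 198.2929] rect [2
[... 236 characters left out ...]
4921875
head 110 cen [262.411  195.9201] rect [262.6337 196.1902] [8.4978 2.0165] 68.68209075927734 10.671875
head 110 cen [253.6897 196.7542] rect [253.3584 196.7667] [9.4658 9.6347] 67.10945129394531 66.0625
head 110 cen [257.4707 185.9977] rect [257.5  192.75] [22.375 35.875] 90.0 254.0859375
head 120 cen [257.2236 185.6624] rect [257.5   192.125] [21.125 35.875] 90.0 234.7890625Traceback (most recent call last):
  File "<stdin>", line 18, in <module>
  File "<stdin>", line 7, in comps
cv2.error: OpenCV(4.12.0) /io/opencv/modules/imgproc/src/shapedescr.cpp:361: error: (-201:Incorrect size of input array) There should be at least 5 points to fit the ellipse in function 'fitEllipseNoDirect'
```

```bash
python3 - <<'E'
from h import *
np.set_printoptions(precision=4,suppress=True)
ims={n:cv2.imread(f"pics/{n}0.png") for n in("top","scene")}
try:
  for nm,b in (("top",(358,160,54,54)),("scene",(222,140,60,36))):
    x,y,w,h=b; K=6
    g=cv2.GaussianBlur(cv2.cvtColor(cv2.resize(ims[nm][y:y+h,x:x+w],None,fx=K,fy=K,interpolation=cv2.INTER_CUBIC),cv2.COLOR_BGR2GRAY),(7,7),0)
    for th in (70,80,88,94):
      for c in cv2.findContours((g<th).astype('uint8'),cv2.RETR_LIST,cv2.CHAIN_APPROX_NONE)[0]:
        a=cv2.contourArea(c)/36
        if a<60 : continue
        e=cv2.fitEllipse(cv2.convexHull(c)); ce=np.array(e[0])/K+[x,y]+.5/K-.5
        print(nm,th,"A",a,"ce",ce,np.array(e[1])/K,"z90",onz(nm,ce,.09),"z95",onz(nm,ce,.095))
  hsv=cv2.cvtColor(ims["top"],cv2.COLOR_BGR2HSV); m=(hsv[...,0]<18)&(hsv[...,1]>110)&(hsv[...,2]>50); m[:170]=0;m[235:]=0
  m=cv2.morphologyEx(m.astype('uint8'),cv2.MORPH_CLOSE,np.ones((15,15)))
  c=max(cv2.findContours(m,0,1)[0],key=cv2.contourArea); r=cv2.minAreaRect(c); B=cv2.boxPoints(r); print("stand",r,*[onz("top",q,.03) for q in B])
except Exception as e: print(e)
T=[("top",240,182),("top",369,171),("scene",376,174),("scene",236,136)]; o=[]
for nm,x,y in T:
    c=cv2.resize(ims[nm][y:y+27,x:x+36],(396,297),interpolation=cv2.INTER_NEAREST)
    c=np.clip(c.astype(float)*1.7,0,255).astype('uint8')
    for k in range(0,36,4): cv2.putText(c,str(x+k),(k*11,8),0,.28,(0,0,255),1)
    for k in range(2,27,4): cv2.putText(c,str(y+k),(0,k*11+9),0,.28,(0,0,255),1)
    o.append(c)
cv2.imwrite("pics/crop2.png",np.vstack([np.hstack(o[:2]),np.hstack(o[2:])]))
E
```

```text
top 70 A 77.56944444444444 ce [385.9906 184.8703] [ 9.3508 12.1984] z90 [ 0.5933 -0.1653] z95 [ 0.5926 -0.1645]
top 70 A 475.0 ce [384.8409 187.0458] [39.4822 40.2557] z90 [ 0.5881 -0.1624] z95 [ 0.5875 -0.1616]
top 70 A 318.55555555555554 ce [379.8549 191.9617] [61.8069 63.843 ] z90 [ 0.5766 -0.1504] z95 [ 0.576  -0.1496]
top 80 A 88.90277777777777 ce [386.0211 184.8425] [10.0356 12.8409] z90 [ 0.5933 -0.1654] z95 [ 0.5926 -0.1645]
top 80 A 65.58333333333333 ce [410.0354 188.6706] [ 5.6549 25.5145] z90 [ 0.5838 -0.2218] z95 [ 0.5831 -0.2206]
top 80 A 399.4166666666667 ce [385.1891 185.615 ] [24.3137 33.8555] z90 [ 0.5915 -0.1633] z95 [ 0.5908 -0.1625]
top 80 A 1288.0972222222222 ce [385.0284 186.9714] [40.5021 41.2533] z90 [ 0.5883 -0.1629] z95 [ 0.5876 -0.1621]
top 80 A 349.875 ce [379.3807 192.3691] [60.4831 64.6146] z90 [ 0.5757 -0.1493] z95 [ 0.575  -0.1485]
top 88 A 97.5 ce [386.0719 184.8564] [10.6525 13.2805] z90 [ 0.5933 -0.1655] z95 [ 0.5926 -0.1646]
top 88 A 74.26388888888889 ce [409.9409 188.6913] [ 6.6177 25.937 ] z90 [ 0.5838 -0.2215] z95 [ 0.5831 -0.2204]
top 88 A 343.
[... 1723 characters left out ...]
152.7698] [11.7638 22.2789] z90 [ 0.5809 -0.1718] z95 [ 0.5873 -0.1661]
scene 80 A 1311.861111111111 ce [253.9055 158.868 ] [31.5771 70.592 ] z90 [ 0.5965 -0.1501] z95 [ 0.6027 -0.1447]
scene 88 A 92.04166666666667 ce [250.556  152.7818] [11.0745 21.6095] z90 [ 0.5808 -0.1716] z95 [ 0.5872 -0.1659]
scene 88 A 1743.1527777777778 ce [248.1485 161.998 ] [39.836  81.2177] z90 [ 0.6122 -0.1525] z95 [ 0.6183 -0.147 ]
scene 94 A 1755.3333333333333 ce [248.3248 161.9324] [40.2456 80.8917] z90 [ 0.6119 -0.1524] z95 [ 0.6179 -0.1469]
stand ((239.6538543701172, 205.2692413330078), (27.064027786254883, 66.67948913574219), 78.69007110595703) [0.5712 0.2811] [0.6028 0.1156] [0.5361 0.1019] [0.5044 0.2661]
```

View pics/crop2.png

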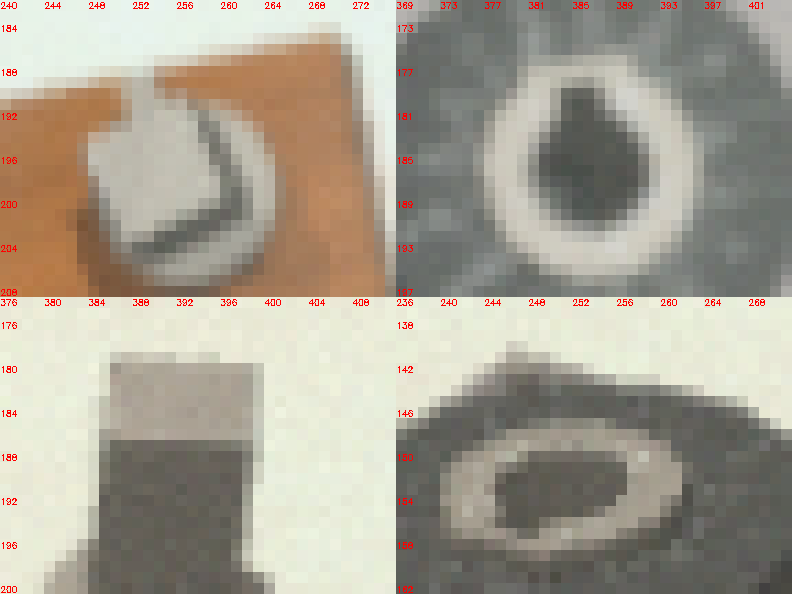

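The crop shows:
- **Head top:** centre about (253.5,196.9), side about 10 px, edges tilted about 22°.
- **Collar:** centre about (255.7,198.3).
- **Tab:** near (252.6,190).
- **Hub ring:** centre about (386.3,186.1).
- **Keyway:** near (385.2,180) in top and (247,156) in scene.
- **Scene head top:** about (391.9,183).

```bash
cat >> h.py <<'E'
def plan(x,y,z,yaw):
    o=get_obs(); q=o["ee_rot"]; th=2*np.arctan2(q[1],q[0]); d=np.array([x,y,z])-o["position"]
    dy=(yaw-th+np.pi/2)%np.pi-np.pi/2
    print("at",o["position"].round(4),"yaw",np.degrees(th).round(2),"tool units",np.round([(d[0]*np.cos(th)+d[1]*np.sin(th))/.04,(d[0]*np.sin(th)-d[1]*np.cos(th))/.04,-d[2]/.04],3),"az units",round(-np.degrees(dy)/6,3),"F",o["ft_force"].round(1),"clk",o["clock"],"grip",o["grip_width"],o["grasp_force"])
E
python3 - <<'E'
from h import *
np.set_printoptions(precision=4,suppress=True)
ang=lambda a,b: round(np.degrees(np.arctan2(b[1]-a[1],b[0]-a[0])),1)
h=onz("top",(253.5,196.9),.115); print("head",h,"cross",cross((253.5,196.9),(391.9,183)))
c=onz("top",(255.7,198.3),.073); t=onz("top",(252.4,189.5),.073); print("collar",c,"tab",t,ang(c,t))
k=[onz("top",np.array(p)-.5,.115) for p in((247.7,195.2),(257.3,191.5),(260.2,199.3),(251.4,203.8))]
print([ang(k[i],k[(i+1)%4]) for i in range(4)],[np.linalg.norm(k[i]-k[(i+1)%4]) for i in range(4)])
S=np.array([[.5712,.2811],[.6028,.1156],[.5361,.1019],[.5044,.2661]]); m=S.mean(0); u=(S[0]+S[3]-S[1]-S[2]);u/=np.linalg.norm(u); print("stand",m,"bores",m+.05*u,m-.05*u)
hb=onz("top",(386.3,186.1),.095); hs=onz("scene",(250.5,152.8),.095); print("hub",hb,hs,cross((386.3,186.1),(250.5,152.8)))
print("keyway",ang(hb,onz("top",(385.2,180),.095)),ang(hs,onz("scene",(247,156),.095)))
# bore blob direction via mean offset
im=cv2.imread("pics/top0.png",0)
plan(*h,.2,np.radians(22))
E
```

```text
head [0.5646 0.1424] cross (array([0.5643, 0.1426, 0.1161]), np.float64(0.0007948135342623997))
collar [0.566  0.1438] tab [0.5873 0.152 ] 21.0
[np.float64(-69.3), np.float64(-159.2), np.float64(116.8), np.float64(23.8)] [np.float64(0.023638246885456102), np.float64(0.019317649584915383), np.float64(0.022615741717089397), np.float64(0.021745850151821858)]
stand [0.5536 0.1912] bores [0.5442 0.2403] [0.5631 0.1421]
hub [ 0.5897 -0.1651] [ 0.5873 -0.1659] (array([ 0.5893, -0.1646,  0.0964]), np.float64(0.0006201397511172457))
keyway 8.5 8.1
at [ 0.2426 -0.5756  0.2009] yaw 22.85 tool units [ 14.39  -13.414   0.022] az units 0.142 F [-0.6  0.2 -1.3] clk 0.1 grip 1.0048741526399503 0.0
```

Both views agree: head at (0.564, 0.142, 0.116) with yaw about 22°, hub at (0.589, -0.165) with keyway yaw about 8°. Setting out.

Call:
carry_out:
  commands:
    - [[0.72,-0.67,0,0,0,0],[0.72,-0.67,0,0,0,0],[0.72,-0.67,0,0,0,0],[0.72,-0.67,0,0,0,0],[0.72,-0.67,0,0,0,0],[0.72,-0.67,0,0,0,0],[0.72,-0.67,0,0,0,0],[0.72,-0.67,0,0,0,0],[0.72,-0.67,0,0,0,0],[0.72,-0.67,0,0,0,0],[0.72,-0.67,0,0,0,0],[0.72,-0.67,0,0,0,0],[0.72,-0.67,0,0,0,0],[0.72,-0.67,0,0,0,0],[0.72,-0.67,0,0,0,0],[0.72,-0.67,0,0,0,0],[0.72,-0.67,0,0,0,0],[0.72,-0.67,0,0,0,0],[0.72,-0.67,0,0,0,0],[0,0,0,0,0,0]]
  hand: -1
  force: 60

```text
clock: 1.77
position: [0.5495, 0.1142, 0.201]
ee_rot: [0.979, 0.202, 0.0, -0.002]
ft_force: [-1.0, 0.9, -0.1]
grip_width: 1.003
grasp_force: 0.0
```

```bash
python3 -c "
from h import *
plan(.5643,.1424,.16,np.radians(22))"
```

```text
at [0.5495 0.1142 0.201 ] yaw 23.34 tool units [ 0.619 -0.502  1.026] az units 0.224 F [-1.   0.9 -0.1] clk 1.7667 grip 1.0027421722825138 0.0
```

Call:
carry_out:
  commands:
    - [[0.31,-0.25,0.5,0,0,0.1],[0.31,-0.25,0.5,0,0,0.1],[0,0,0,0,0,0],[0,0,0,0,0,0],[0,0,0,0,0,0],[0,0,0,0,0,0]]

```text
clock: 2.27
position: [0.5649, 0.133, 0.1626]
ee_rot: [0.982, 0.187, 0.001, 0.0]
ft_force: [0.9, 0.1, 0.4]
grip_width: 0.996
grasp_force: 0.0
```

```bash
python3 -c "
from h import *
plan(.5643,.1424,.079,np.radians(22))
for n in ('top','scene'): cv2.imwrite('pics/%s1.png'%n,camera(n)[:,:,::-1])
a=cv2.imread('pics/top1.png')[150:240,195:315]; b=cv2.imread('pics/scene1.png')[120:255,330:510]
cv2.imwrite('pics/v1.png',np.clip(np.hstack([cv2.resize(a,(400,300)),cv2.resize(b,(400,300))])*1.5,0,255))"
```

```text
at [0.5649 0.133  0.1626] yaw 21.6 tool units [ 0.074 -0.224  2.09 ] az units -0.066 F [0.9 0.1 0.4] clk 2.2667 grip 0.9964800252236411 0.0[ WARN:0@1.721] global loadsave.cpp:1063 imwrite_ Unsupported depth image for selected encoder is fallbacked to CV_8U.
```

View pics/v1.png

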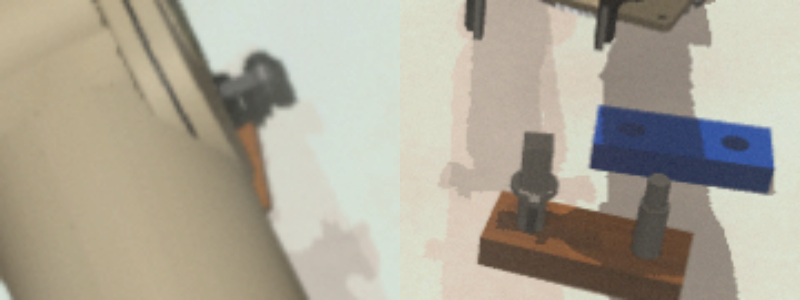

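The scene view shows the fingers at (345,135) and (422,141), straddling the square head at (391,180) from above. The arm hides the stand in the top view. I'll correct sideways by about 9 mm and go down.

Call:
carry_out:
  commands:
    - [[0.07,-0.22,0,0,0,0],[0,0,0,0,0,0],[0,0,0,0,0,0]]

```text
clock: 2.62
position: [0.5637, 0.1438, 0.162]
ee_rot: [0.982, 0.188, 0.0, -0.0]
ft_force: [0.5, -0.5, 0.0]
grip_width: 0.997
grasp_force: 0.0
```

```bash
python3 -c "
from h import *
plan(.5643,.1424,.079,np.radians(22))"
```

```text
at [0.5637 0.1438 0.162 ] yaw 21.72 tool units [0.    0.039 2.074] az units -0.047 F [ 0.5 -0.5  0. ] clk 2.6167 grip 0.9972989449594384 0.0
```

Call:
carry_out:
  commands:
    - [[0,0.03,0.5,0,0,0],[0,0,0.5,0,0,0],[0,0,0.5,0,0,0],[0,0,0.3,0,0,0],[0,0,0.2,0,0,0],[0,0,0.07,0,0,0],[0,0,0,0,0,0],[0,0,0,0,0,0]]

```text
clock: 3.28
position: [0.5648, 0.1421, 0.0797]
ee_rot: [0.982, 0.188, 0.001, -0.0]
ft_force: [0.9, -0.1, 0.3]
grip_width: 0.995
grasp_force: 0.0
```

Call:
carry_out:
  commands:
    - [[0,0,0,0,0,0],[0,0,0,0,0,0],[0,0,0,0,0,0],[0,0,0,0,0,0],[0,0,0,0,0,0],[0,0,0,0,0,0],[0,0,0,0,0,0],[0,0,0,0,0,0],[0,0,0,0,0,0],[0,0,0,0,0,0],[0,0,0,0,0,0],[0,0,0,0,0,0]]
  hand: 1
  force: 80

```text
clock: 4.28
position: [0.5647, 0.142, 0.0794]
ee_rot: [0.982, 0.188, 0.001, 0.0]
ft_force: [-0.1, -0.2, 6.4]
grip_width: 0.241
grasp_force: 78.3
```

```bash
python3 -c "
from h import *
plan(.5643,.1424,.079,np.radians(22))"
```

```text
at [0.5647 0.142  0.0794] yaw 21.65 tool units [-0.006 -0.014  0.011] az units -0.059 F [-0.1 -0.2  6.4] clk 4.2833 grip 0.2406358117486375 78.3204611603287
```

Gripped at 78 N. Lifting straight up.

Call:
carry_out:
  commands:
    - [[0,0,-0.1,0,0,0],[0,0,-0.2,0,0,0],[0,0,-0.3,0,0,0],[0,0,-0.4,0,0,0],[0,0,-0.5,0,0,0],[0,0,-0.5,0,0,0],[0,0,-0.5,0,0,0],[0,0,-0.4,0,0,0],[0,0,0,0,0,0],[0,0,0,0,0,0],[0,0,0,0,0,0]]

```text
clock: 5.2
position: [0.5637, 0.1416, 0.1939]
ee_rot: [0.982, 0.188, -0.001, 0.0]
ft_force: [-0.5, -0.4, -3.6]
grip_width: 0.242
grasp_force: 78.4
```

```bash
python3 -c "
from h import *
plan(.589,-.165,.190,np.radians(8))"
```

```text
at [0.5637 0.1416 0.1939] yaw 21.65 tool units [-2.241  7.356  0.097] az units 2.275 F [-0.5 -0.4 -3.6] clk 5.2 grip 0.24247942621802798 78.41975611547241
```

Call:
carry_out:
  commands:
    - [[-0.12,0.37,0,0,0,0],[-0.22,0.73,0,0,0,0],[-0.22,0.73,0,0,0,0],[-0.22,0.73,0,0,0,0],[-0.22,0.73,0,0,0,0],[-0.22,0.73,0,0,0,0],[-0.22,0.73,0,0,0,0],[-0.22,0.73,0,0,0,0],[-0.22,0.73,0,0,0,0],[-0.22,0.73,0,0,0,0],[-0.12,0.37,0,0,0,0],[0,0,0,0,0,0.76],[0,0,0,0,0,0.76],[0,0,0,0,0,0.76],[0,0,0,0,0,0],[0,0,0,0,0,0],[0,0,0,0,0,0]]

```text
clock: 6.62
position: [0.5894, -0.1623, 0.1942]
ee_rot: [0.997, 0.071, -0.0, -0.0]
ft_force: [0.3, -0.2, -3.7]
grip_width: 0.252
grasp_force: 78.5
```

```bash
python3 -c "
from h import *
plan(.589,-.165,.170,np.radians(8))"
```

```text
at [ 0.5894 -0.1623  0.1942] yaw 8.15 tool units [-0.019  0.065  0.605] az units 0.025 F [ 0.3 -0.2 -3.7] clk 6.6167 grip 0.2516726356935964 78.54491915437393
```

Call:
carry_out:
  commands:
    - [[-0.02,0.07,0.2,0,0,0],[0,0,0.2,0,0,0],[0,0,0.2,0,0,0],[0,0,0,0,0,0],[0,0,0,0,0,0],[0,0,0,0,0,0]]

```text
clock: 7.12
position: [0.5893, -0.1655, 0.1709]
ee_rot: [0.998, 0.07, 0.0, -0.0]
ft_force: [0.8, -0.0, -3.6]
grip_width: 0.246
grasp_force: 78.6
```

```bash
python3 -c "
from h import *
plan(.589,-.165,.170,np.radians(8))
for n in ('top','scene'): cv2.imwrite('pics/%s2.png'%n,camera(n)[:,:,::-1])
a=cv2.imread('pics/top2.png')[150:225,336:436]; b=cv2.imread('pics/scene2.png')[80:170,192:312]
cv2.imwrite('pics/v2.png',np.clip(np.hstack([cv2.resize(a,(300,225))]+[np.zeros((225,0,3),'uint8')])*1.5,0,255).astype('uint8'))
cv2.imwrite('pics/v2b.png',np.clip(cv2.resize(b,(792,594),interpolation=cv2.INTER_NEAREST)*1.6,0,255).astype('uint8'))
for X in ((.589,-.165,.095),(.589,-.165,.103),(.589,-.165,.158)): print(proj('scene',X))
"
```

```text
at [ 0.5893 -0.1655  0.1709] yaw 7.99 tool units [-0.005 -0.013  0.022] az units -0.002 F [ 0.8 -0.  -3.6] clk 7.1167 grip 0.2456291409858147 78.56039995327592
[250.34321774 153.26779271]
[250.01199128 149.9402683 ]
[247.67147884 126.22399754]
```

View pics/v2b.png

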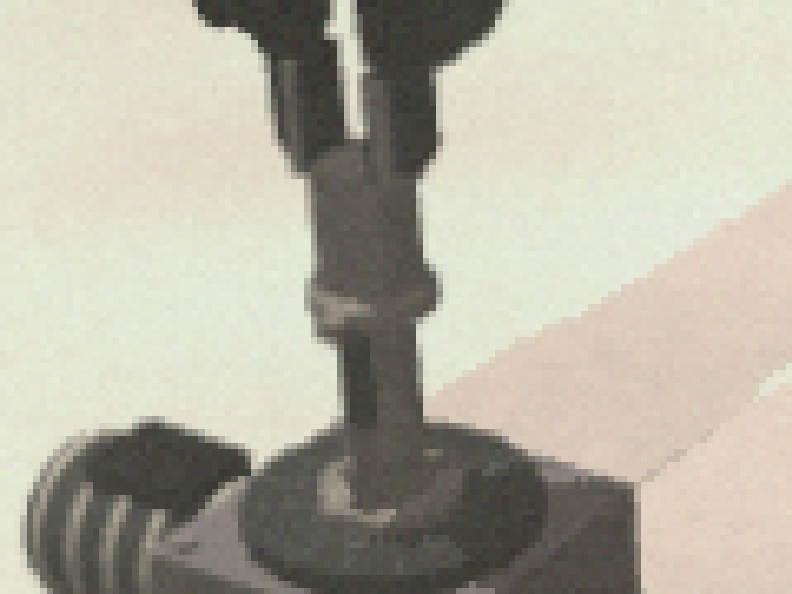

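The scene shows the shaft upright, with the foot at about (250.5,156) just above the bore mouth at (250.3,153) and the key facing lower-left like the keyway. I'll lower it gently and watch the force.

Call:
carry_out:
  commands:
    - [[0,0,0.1,0,0,0],[0,0,0.1,0,0,0],[0,0,0.07,0,0,0],[0,0,0.06,0,0,0],[0,0,0,0,0,0],[0,0,0,0,0,0]]

```text
clock: 7.72
position: [0.5891, -0.1655, 0.1574]
ee_rot: [0.998, 0.069, -0.0, -0.0]
ft_force: [-0.5, -0.5, -3.1]
grip_width: 0.242
grasp_force: 78.6
```

Call:
carry_out:
  commands:
    - [[0,0,0.1,0,0,0],[0,0,0.1,0,0,0],[0,0,0.07,0,0,0],[0,0,0.03,0,0,0],[0,0,0,0,0,0],[0,0,0,0,0,0]]

```text
clock: 8.22
position: [0.5892, -0.1656, 0.1456]
ee_rot: [0.998, 0.069, -0.0, -0.0]
ft_force: [-0.1, 0.5, -3.2]
grip_width: 0.246
grasp_force: 78.6
```

Nothing has touched yet and the foot is about 16 mm deep. Next is the key depth.

Call:
carry_out:
  commands:
    - [[0,0,0.05,0,0,0],[0,0,0.05,0,0,0],[0,0,0.05,0,0,0],[0,0,0.03,0,0,0],[0,0,0,0,0,0],[0,0,0,0,0,0]]

```text
clock: 8.72
position: [0.5892, -0.1656, 0.1383]
ee_rot: [0.998, 0.069, -0.0, 0.0]
ft_force: [-0.2, -0.4, -3.6]
grip_width: 0.248
grasp_force: 78.6
```

Call:
carry_out:
  commands:
    - [[0,0,0.05,0,0,0],[0,0,0.05,0,0,0],[0,0,0.05,0,0,0],[0,0,0.05,0,0,0],[0,0,0,0,0,0],[0,0,0,0,0,0]]

```text
clock: 9.22
position: [0.5891, -0.1655, 0.1302]
ee_rot: [0.998, 0.07, -0.0, -0.0]
ft_force: [-0.9, -0.2, -4.0]
grip_width: 0.248
grasp_force: 78.6
```

The key went straight in; the foot is about 32 mm deep with no contact force. On toward the ejector, which should be met near TCP z 0.115.

Call:
carry_out:
  commands:
    - [[0,0,0.08,0,0,0],[0,0,0.08,0,0,0],[0,0,0.08,0,0,0],[0,0,0.08,0,0,0],[0,0,0.08,0,0,0],[0,0,0.05,0,0,0],[0,0,0,0,0,0],[0,0,0,0,0,0]]

```text
clock: 9.88
position: [0.59, -0.1656, 0.1135]
ee_rot: [0.998, 0.069, 0.001, 0.0]
ft_force: [-1.0, 0.6, 5.2]
grip_width: 0.246
grasp_force: 79.7
```

On the spring: the force went from -3.6 to +5.2 N. Pressing the last 6 mm.

Call:
carry_out:
  commands:
    - [[0,0,0.04,0,0,0],[0,0,0.04,0,0,0],[0,0,0.04,0,0,0],[0,0,0.03,0,0,0],[0,0,0,0,0,0],[0,0,0,0,0,0]]
  force: 100

```text
clock: 10.38
position: [0.5909, -0.1658, 0.1085]
ee_rot: [0.998, 0.069, 0.002, 0.001]
ft_force: [-0.7, 0.8, 10.2]
grip_width: 0.235
grasp_force: 99.1
```

Call:
carry_out:
  commands:
    - [[0,0,0.03,0,0,0],[0,0,0.03,0,0,0],[0,0,0,0,0,0],[0,0,0,0,0,0],[0,0,0,0,0,0]]

```text
clock: 10.8
position: [0.5912, -0.1659, 0.1075]
ee_rot: [0.998, 0.069, 0.002, 0.001]
ft_force: [-5.4, 0.8, 19.8]
grip_width: 0.234
grasp_force: 100.3
```

The force is now rising stiffly (19.8 N), so the collar is on the face. I'll add a little more push, ease the sideways load, then look.

Call:
carry_out:
  commands:
    - [[-0.02,0,0.03,0,0,0],[-0.01,0,0.02,0,0,0],[0,0,0,0,0,0],[0,0,0,0,0,0],[0,0,0,0,0,0],[0,0,0,0,0,0]]

```text
clock: 11.3
position: [0.5913, -0.1659, 0.1074]
ee_rot: [0.998, 0.07, 0.004, 0.001]
ft_force: [-5.9, 1.6, 30.5]
grip_width: 0.238
grasp_force: 101.6
```

```bash
python3 -c "
from h import *
plan(.589,-.165,.107,np.radians(8))
b=camera('scene')[100:175,202:302,::-1]
cv2.imwrite('pics/v3.png',np.clip(cv2.resize(b,(800,600),interpolation=cv2.INTER_CUBIC)*1.6,0,255).astype('uint8'))
"
```

```text
at [ 0.5913 -0.1659  0.1074] yaw 7.97 tool units [-0.053 -0.031  0.01 ] az units -0.004 F [-5.9  1.6 30.5] clk 11.3 grip 0.2381631474298337 101.6164425564557
```

View pics/v3.png

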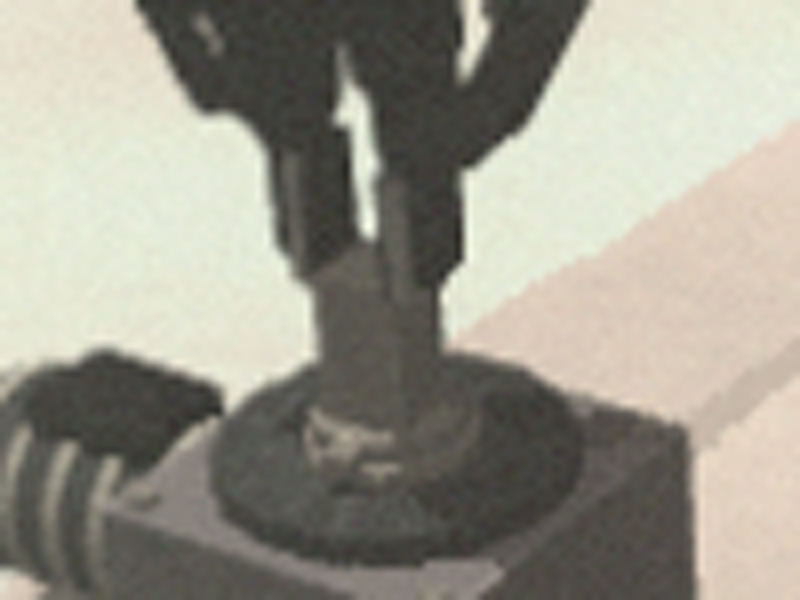

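The collar sits on the hub face at about (247,155), with no shank visible below it. TCP travel and height match the 55 mm depth, the force rose 11 N with almost no further motion, and grip is 100 N. Handing in.

```bash
python3 -c "
from workcell import *
print(hand_in())"
```

```text
the job is handed in; nothing more can be done
None
```

The keyed shaft is in the hub with its key in the keyway and its collar seated on the hub face, still gripped at about 100 N and pressed with about 30 N; I handed the job in just after 11.3 s, and no verdict came back.

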